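# Put the blossom cutters back into their case

## Task

The cake is finished: put the four five-petalled blossom cutters back into their beech case, each standing upright on the floor of the round recess made for its size, the smallest in the smallest and so on up to the largest. The heart and the square cutter are from another set: leave them standing where they are.

Things in the scene. Friction and masses are not known exactly. Their poses are not given: they have to be found in the camera images.
- blossom_s_mid (a point): The smallest blossom cutter: dark steel five-petalled flower blade 34 mm across and 20 mm high, standing blade down, with a turned beech grip on top: 12 mm stem, then a knob 18 mm in diameter from 46 to 58 mm above the foot, top at 62 mm. This point is on the upright axis, half-way up: 31 mm above the foot, 21 mm below the middle of the knob. z up. About 30 g; 15 N on the knob holds it.
- blossom_m_mid (a point): The second smallest blossom cutter: dark steel five-petalled flower blade 47 mm across and 20 mm high, standing blade down, with a turned beech grip on top: 12 mm stem, then a knob 18 mm in diameter from 46 to 58 mm above the foot, top at 62 mm. This point is on the upright axis, half-way up: 31 mm above the foot, 21 mm below the middle of the knob. z up. About 40 g; 15 N on the knob holds it.
- blossom_l_mid (a point): The second largest blossom cutter: dark steel five-petalled flower blade 60 mm across and 20 mm high, standing blade down, with a turned beech grip on top: 12 mm stem, then a knob 18 mm in diameter from 46 to 58 mm above the foot, top at 62 mm. This point is on the upright axis, half-way up: 31 mm above the foot, 21 mm below the middle of the knob. z up. About 50 g; 15 N on the knob holds it.
- blossom_xl_mid (a point): The largest blossom cutter: dark steel five-petalled flower blade 73 mm across and 20 mm high, standing blade down, with a turned beech grip on top: 12 mm stem, then a knob 18 mm in diameter from 46 to 58 mm above the foot, top at 62 mm. This point is on the upright axis, half-way up: 31 mm above the foot, 21 mm below the middle of the knob. z up. About 60 g; 15 N on the knob holds it.
- heart_mid (a point): The heart cutter, a look-alike from another set: heart-shaped dark steel blade 56 by 52 mm, 20 mm high, the same beech grip, 62 mm tall in all. It does not belong in the case and stays where it stands. This point is on the grip's axis, 31 mm above the foot. About 45 g.
- square_mid (a point): The square cutter, a look-alike from another set: square dark steel blade 46 by 46 mm, 20 mm high, the same beech grip, 62 mm tall in all. It does not belong in the case and stays where it stands. This point is on the grip's axis, 31 mm above the foot. About 45 g.
- seat_s (a point): Floor centre of the smallest of four round recesses: floor 40 mm, mouth 54 mm in diameter, 14 mm deep, sides sloping to guide the cutter in. The recesses are in grey 98 mm nests, two by two, 99 mm apart, in a fixed beech box 212x212x26 mm; their order changes. Recess floor 10 mm, nest top 24 mm above the worktop. z up, x and y along the box. A cutter at home has its mid point 31 mm above this point.
- seat_m (a point): Floor centre of the second smallest of four round recesses: floor 53 mm, mouth 67 mm in diameter, 14 mm deep, sides sloping to guide the cutter in. The recesses are in grey 98 mm nests, two by two, 99 mm apart, in a fixed beech box 212x212x26 mm; their order changes. Recess floor 10 mm, nest top 24 mm above the worktop. z up, x and y along the box. A cutter at home has its mid point 31 mm above this point.
- seat_l (a point): Floor centre of the second largest of four round recesses: floor 66 mm, mouth 80 mm in diameter, 14 mm deep, sides sloping to guide the cutter in. The recesses are in grey 98 mm nests, two by two, 99 mm apart, in a fixed beech box 212x212x26 mm; their order changes. Recess floor 10 mm, nest top 24 mm above the worktop. z up, x and y along the box. A cutter at home has its mid point 31 mm above this point.
- seat_xl (a point): Floor centre of the largest of four round recesses: floor 79 mm, mouth 93 mm in diameter, 14 mm deep, sides sloping to guide the cutter in. The recesses are in grey 98 mm nests, two by two, 99 mm apart, in a fixed beech box 212x212x26 mm; their order changes. Recess floor 10 mm, nest top 24 mm above the worktop. z up, x and y along the box. A cutter at home has its mid point 31 mm above this point.
Things that resemble listed ones, but are neither listed nor needed, are in the scene too. What is shaped like the part that bears blossom_l_mid but green is not meant.

How it is judged:
At the end, for the whole second after the job is handed in: Every blossom cutter stands upright (within 7 degrees) and still in the recess of its own size, axis within 10 mm of the recess centre and foot within 4 mm of the recess floor, released; the heart and the square cutter still stand upright within 25 mm of where they were (horizontal distance between blossom_s_mid and seat_s below 0.01 m and z of blossom_s_mid in the frame of seat_s between 0.027 and 0.035 m and angle between each of blossom_s_mid, blossom_m_mid, blossom_l_mid, blossom_xl_mid, heart_mid, square_mid's own z axis and vertical below 0.12 rad and linear speed of each of blossom_s, blossom_m, blossom_l, blossom_xl below 0.02 m/s and horizontal distance between blossom_m_mid and seat_m below 0.01 m and z of blossom_m_mid in the frame of seat_m between 0.027 and 0.035 m and horizontal distance between blossom_l_mid and seat_l below 0.01 m and z of blossom_l_mid in the frame of seat_l between 0.027 and 0.035 m and horizontal distance between blossom_xl_mid and seat_xl below 0.01 m and z of blossom_xl_mid in the frame of seat_xl between 0.027 and 0.035 m and distance of each of heart_mid, square_mid from where it was at the start of the episode below 0.025 m); the robot touches nothing.
It fails at once if the heart cutter was carried off or knocked away (moved more than 50 mm) (distance of heart_mid from where it was at the start of the episode above 0.05 m).
It fails at once if the square cutter was carried off or knocked away (moved more than 50 mm) (distance of square_mid from where it was at the start of the episode above 0.05 m).
It also fails if it takes over 96 s, if anything falls off the work surface, if the arm or the gripper's body presses on something with over 40 N, if the wrist force passes 120 N, or if a joint passes its speed limit or range.

## Robot

A 6-joint arm with a two-finger parallel gripper is mounted at the origin on a cart in front of the work surface, level with it; the furniture and walls round the work are solid. World frame = base frame: x ahead of the robot, y to its left, z up, the work surface at z = 0. Lengths are in m, angles in rad, forces in N, time in s.
With the tool pointing down it reaches from about 0.35 to 0.925 m from the base axis. Payload 6.4 kg.
Tool frame: the origin (TCP) lies midway between the tips of the shut fingers; the grasp point (between the pads) lies 19 mm behind it (robot.grasp_offset is the distance from the TCP to the grasp point, in m); z points along the fingers, y is the line along which they close (so a half turn about z gives the same grasp; the last joint's range is limited). The gripper opens to 94 mm and grips with 3 to 60 N. Pads are 16 mm wide; open, the fingers measure 119 mm over their backs; the gripper's body (75 mm by 177 mm) begins 78 mm behind the grasp point.
Start: joints at [-0.174, 0.245, 1.558, -0, 1.339, -0.174], TCP at [0.65, 0, 0.205] pointing down, gripper open.
Joint ranges: [-3.13, 3.13], [-1.02, 2.26], [0.13, 2.54], [-0.95, 4.09], [0.21, 2.88], [-2.74, 2.74]. Speed limits (rad/s): [2.57, 2.57, 3.14, 3.14, 3.14, 3.14].

## Interface

Orientations are given as a 3x3 rotation matrix whose columns are the frame's x, y, z axes.
In Python, from rig import status, viewer, ticket, robot gives the robot as it stands.
- The arm moves only by the tool servo_tool, never from a script. Its argument "plan" is a list of rows, each an object with "dp": the shift along the world's x, y, z in mm, a list of three; "twist": the turn about the world's z in rad. A call has 1 to 8 rows; each row is the pose to reach, as a shift and turn from the pose commanded when the call began; what a row does not reach only later rows make up. A row lasts 1/12 s, in which the tool goes at most 41.7 mm and 7.16 degrees, less where a joint would pass 70% of its speed; a pose out of reach is approached as far as the arm can. A call with a gripper value outside its range is refused whole. "fingers" is the gripper's target within -1 to 1 (fully open at 1, half-way at 0, shut at -1), set as the call begins (left out, the last holds). The fingers move at their own pace and stop on an object; "newtons" is the grip in N (left out, the last holds). Time passes only in rows, so rows that repeat a pose let the fingers close. It gives the time, the measured TCP pose, the force, the opening and the grip force at its end, in the units of the state.
- status.get_obs(): the state, without advancing time (a new reading comes with each control period).
- viewer.camera(name): name is "scene" or "side" or "wrist"; returns the picture (420x560x3 uint8, red, green, blue); there is no depth.
- viewer.calibration(name): a dict with "fx", "fy", "cx", "cy" (pixels), "R" (3x3) and "t" (3): a world point X has camera coordinates R X + t; the wrist camera has in their place "T_tool_cam" (4x4, takes a point from camera to tool coordinates, whose origin is the TCP and whose axes are the flange's). Camera axes: x right, y down, z forward; pixel columns grow to the right and rows downward; lengths in m; the calibration is good to about 2 mm. A picture is of the moment at which its call begins: read the wrist's pose just before it. calibration takes no time and is no camera call.
- ticket.close_job(): hands the job in; it is judged then, once.
The state is a dict: "time_s": time; "joint_pos": joint angles; "joint_vel": joint speeds; "joint_efforts": joint torques, N m; "ee_pos": TCP position; "tool_rot": TCP orientation; "wrist_force": force on the tool from outside, world axes, zero at the start; "moment": the same for the moment, N m; "width": opening from 0.0 (shut) to 1.0 (fully open); "grasp_force": force on a finger pad.
Only numpy, scipy, OpenCV 4.12 (cv2) and the standard library are available. Lean on these libraries where they do the work, as an engineer would, in place of code of your own. Each camera call takes 0.05 s, during which the arm holds its last target. There are 200 camera calls.

## Working session

There is one attempt and no reset: what is moved stays moved. The work goes in short steps, Python scripts to look and compute and a tool call to move; the robot and the scene stay as the last step left them, time stands still between calls to the robot, and variables do not carry over. Pictures are saved under pics/ and viewed, at most 14 in all, crops included, and the job is handed in when it is done.

Besides the shell and the picture viewer there is one more tool, called after ">>>" as a command line: name --argument value ..., lists and objects as JSON in quotes. servo_tool: Moves the arm, as the interface text tells. Its arguments: {"type":"object","properties":{"plan":{"type":"array","items":{"type":"object","properties":{"dp":{"type":"array","items":{"type":"number"}},"twist":{"type":"number"}}}},"fingers":{"type":"number"},"newtons":{"type":"number"}},"required":["plan"]}

```bash
mkdir -p pics
python3 - <<'E'
from rig import status, viewer, ticket, robot
import cv2,numpy as np
for n in ["scene","side","wrist"]:
    s=status.get_obs() 
    im=viewer.camera(n); cv2.imwrite(f"pics/{n}0.png",im[:,:,::-1])
    c=viewer.calibration(n); print(n,{k:np.round(v,3).tolist() for k,v in c.items()})
print(s)
E
```

```text
scene {'fx': 388.707, 'fy': 388.707, 'cx': 279.305, 'cy': 212.139, 'R': [[0.481, -0.877, -0.002], [-0.382, -0.207, -0.901], [0.789, 0.434, -0.435]], 't': [-0.413, 0.218, 0.639]}
side {'fx': 407.483, 'fy': 407.483, 'cx': 280.139, 'cy': 205.23, 'R': [[-0.886, -0.463, -0.011], [-0.212, 0.426, -0.88], [0.412, -0.777, -0.476]], 't': [0.399, 0.238, 0.551]}
wrist {'fx': 326.684, 'fy': 326.684, 'cx': 276.75, 'cy': 207.864, 'T_tool_cam': [[-0.001, -0.97, -0.241, 0.07], [1.0, -0.002, 0.001, -0.001], [-0.002, -0.241, 0.97, -0.18], [0.0, 0.0, 0.0, 1.0]]}
{'time_s': 0.1, 'joint_pos': array([-1.74104041e-01,  2.45740471e-01,  1.55884523e+00,  8.23286771e-06,
        1.33869710e+00, -1.74087508e-01]), 'joint_vel': array([-0.00094685, -0.00105313, -0.00140594, -0.00045443, -0.00073735,
        0.00041212]), 'joint_efforts': array([ 3.34354118e-04, -4.16915452e+01, -3.15525234e+01,  6.87146815e-02,
        3.09705036e-02, -6.25096459e-05]), 'ee_pos': array([6.49478793e-01, 9.72348206e-05, 2.04483160e-01]), 'tool_rot': array([[ 1.86827469e-05,  9.99998617e-01, -1.66320782e-03],
       [ 9.99999955e-01, -1.81826978e-05,  3.00668060e-04],
       [ 3.00637403e-04, -1.66321336e-03, -9.99998572e-01]]), 'wrist_force': array([-0.28115503, -0.05733313, -0.26044708]), 'moment': array([-0.01863741, -0.00212397,  0.01773002]), 'grasp_force': 0.0, 'width': 1.001258956061871}
```

View pics/scene0.png

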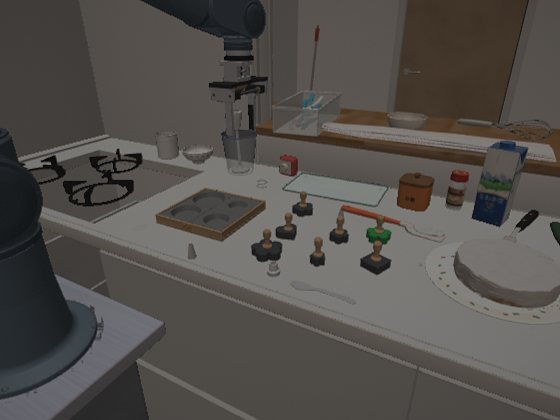

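View pics/wrist0.png

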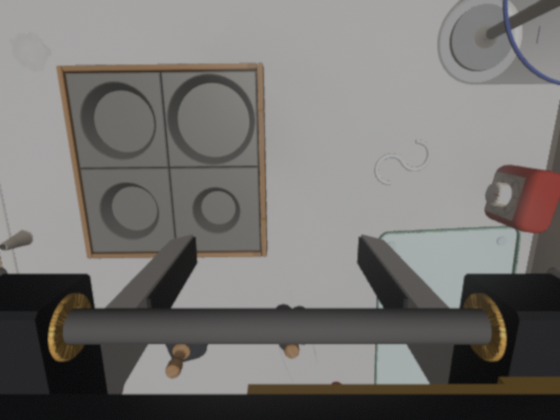

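View pics/side0.png

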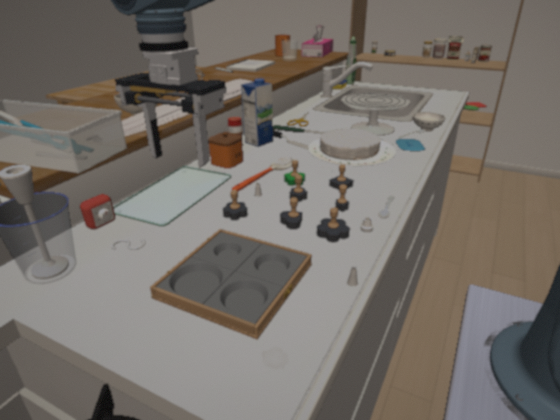

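```bash
cat > h.py <<'E'
import numpy as np
from rig import status, viewer
def ray(n,px,obs=None):
    "camera origin and world directions for pixels px (N,2)"
    c=viewer.calibration(n); px=np.atleast_2d(px).astype(float)
    d=np.c_[(px[:,0]-c["cx"])/c["fx"],(px[:,1]-c["cy"])/c["fy"],np.ones(len(px))]
    if n=="wrist":
        T=np.eye(4);T[:3,:3]=obs["tool_rot"];T[:3,3]=obs["ee_pos"]
        T=T@np.array(c["T_tool_cam"]); return T[:3,3],d@T[:3,:3].T
    R=np.array(c["R"]); return -R.T@np.array(c["t"]),d@R
def at_z(n,px,z,obs=None):
    o,d=ray(n,px,obs); return o+d*((np.asarray(z)-o[2])/d[:,2])[:,None]
E
python3 - <<'E'
from h import *; import cv2
a=cv2.imread("pics/scene0.png")[180:285,235:405]; b=cv2.imread("pics/side0.png")[155:245,215:365]
f=lambda i:cv2.resize(i,None,fx=4,fy=4,interpolation=cv2.INTER_CUBIC)
a=f(a)[:,:680];b=f(b); a=cv2.resize(a,(480,296));b=cv2.resize(b,(480,288))
cv2.imwrite("pics/z.png",np.vstack([a,b]))
o=status.get_obs()
print("seats (XL,L?,..)",at_z("wrist",[[123,122],[212,117],[132,209],[216,208]],.024,o).round(4).tolist())
print("corners",at_z("wrist",[[62,67],[264,64],[267,258],[87,258]],.026,o).round(4).tolist())
print("scene",at_z("scene",[[303,196],[289,218],[340,217],[267,235],[318,243],[377,247],[380,222]],.055).round(3).tolist())
print("side",at_z("side",[[235,195],[298,181],[342,169],[343,189],[293,203],[334,215],[295,165]],.055).round(3).tolist())
E
```

```text
seats (XL,L?,..) [[0.4844, 0.0751, 0.024], [0.5796, 0.0802, 0.024], [0.4836, -0.0206, 0.024], [0.5793, -0.0196, 0.024]]
corners [[0.4292, 0.1295, 0.026], [0.6356, 0.1321, 0.026], [0.6368, -0.0798, 0.026], [0.4252, -0.0795, 0.026]]
scene [[0.656, -0.185, 0.055], [0.52, -0.213, 0.055], [0.584, -0.318, 0.055], [0.423, -0.209, 0.055], [0.445, -0.321, 0.055], [0.488, -0.436, 0.055], [0.604, -0.41, 0.055]]
side [[0.656, -0.174, 0.055], [0.56, -0.306, 0.055], [0.489, -0.422, 0.055], [0.447, -0.312, 0.055], [0.521, -0.198, 0.055], [0.422, -0.188, 0.055], [0.61, -0.393, 0.055]]
```

View pics/z.png

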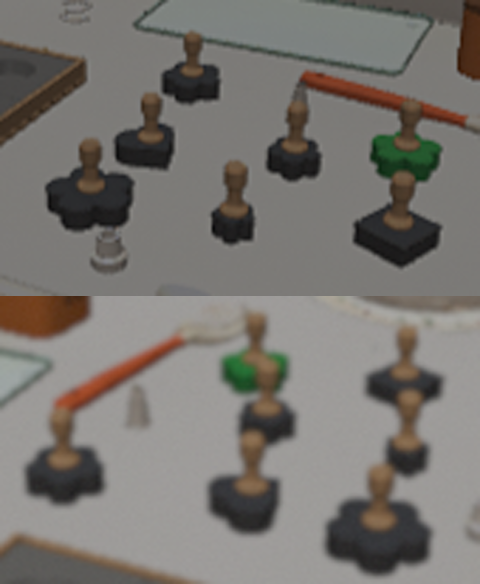

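>>> servo_tool --plan '[{"dp": [-15, -33, 10]}, {"dp": [-30, -66, 20]}, {"dp": [-45, -100, 30]}, {"dp": [-60, -133, 40]}, {"dp": [-75, -166, 50]}, {"dp": [-90, -200, 60]}, {"dp": [-105, -233, 70]}, {"dp": [-120, -260, 75]}]'

```text
invalid input
```

>>> servo_tool --plan '[{"dp": [0, 0, 0]}, {"dp": [0, 0, 0]}]'

```text
invalid input
```

Run:
```python
from h import *; import cv2,pickle
o=status.get_obs(); im=viewer.camera("wrist"); cv2.imwrite("pics/w1.png",im[:,:,::-1]); pickle.dump(o,open("o1.pkl","wb"))
print(o["ee_pos"],o["time_s"],o["joint_vel"].round(3))
```

```text
[6.49561456e-01 8.02673864e-05 2.04634433e-01] 0.15 [ 0.    -0.    -0.003  0.    -0.001 -0.001]
```

View pics/w1.png

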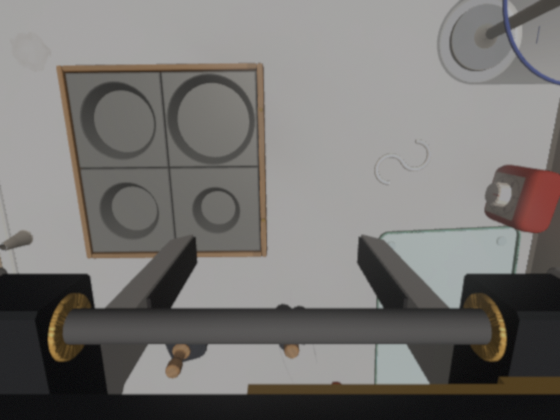

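The picture is unchanged because both moves were refused. `twist` is probably required in every row, so I'll add it.

>>> servo_tool --plan '[{"dp": [-15, -33, 10], "twist": 0}, {"dp": [-30, -66, 20], "twist": 0}, {"dp": [-45, -100, 30], "twist": 0}, {"dp": [-60, -133, 40], "twist": 0}, {"dp": [-75, -166, 50], "twist": 0}, {"dp": [-90, -200, 60], "twist": 0}, {"dp": [-105, -233, 70], "twist": 0}, {"dp": [-120, -260, 75], "twist": 0}]'

```text
time_s: 0.87
ee_pos: [0.5293, -0.2623, 0.2818]
tool_rot: [[0.001, 1.0, 0.001], [1.0, -0.001, -0.001], [-0.001, 0.001, -1.0]]
wrist_force: [0.0, 0.2, -0.3]
width: 1.001
grasp_force: 0.0
```

>>> servo_tool --plan '[{"dp": [0, 0, 0], "twist": 0}, {"dp": [0, 0, 0], "twist": 0}, {"dp": [0, 0, 0], "twist": 0}]'

```text
time_s: 1.12
ee_pos: [0.53, -0.2594, 0.28]
tool_rot: [[-0.0, 1.0, -0.0], [1.0, 0.0, 0.001], [0.001, -0.0, -1.0]]
wrist_force: [0.0, 0.7, -0.8]
width: 0.999
grasp_force: 0.0
```

Run:
```python
from h import *; import cv2,pickle
o=status.get_obs(); im=viewer.camera("wrist"); cv2.imwrite("pics/w2.png",im[:,:,::-1]); pickle.dump(o,open("o2.pkl","wb"))
print(o["ee_pos"],o["time_s"],abs(o["joint_vel"]).max())
```

```text
[ 0.53001898 -0.25940894  0.27996436] 1.1167 0.02298955046364824
```

View pics/w2.png

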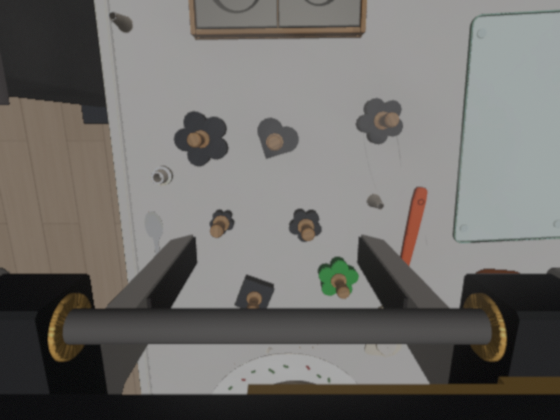

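The wrist view shows knob tops at XL (195,139), L (391,120), M (307,232), S (217,230) and heart (275,141). The square is near (254,299) and the green decoy at (342,287).

Run:
```python
from h import *; import pickle
o=pickle.load(open("o2.pkl","rb"))
N=["XL","L","M","S","heart","sq"]
k=at_z("wrist",[[195,139],[391,120],[307,232],[217,230],[275,141],[254,299]],.056,o)
b=at_z("wrist",[[203,138],[380,121],[305,225],[222,223],[275,141],[255,297]],.02,o)
for n,a,c in zip(N,k,b): print(n,a.round(3),c.round(3))
```

```text
XL [ 0.43  -0.204  0.056] [ 0.432 -0.204  0.02 ]
L [ 0.666 -0.182  0.056] [ 0.664 -0.182  0.02 ]
M [ 0.568 -0.322  0.056] [ 0.569 -0.323  0.02 ]
S [ 0.452 -0.319  0.056] [ 0.452 -0.32   0.02 ]
heart [ 0.527 -0.206  0.056] [ 0.527 -0.208  0.02 ]
sq [ 0.498 -0.418  0.056] [ 0.497 -0.435  0.02 ]
```

>>> servo_tool --plan '[{"dp": [-30, 18, -30], "twist": 0}, {"dp": [-60, 36, -60], "twist": 0}, {"dp": [-90, 54, -90], "twist": 0}, {"dp": [-103, 57, -125], "twist": 0}, {"dp": [-103, 57, -165], "twist": 0}, {"dp": [-103, 57, -205], "twist": 0}, {"dp": [-103, 57, -235], "twist": 0}, {"dp": [-103, 57, -247], "twist": 0}]'

```text
time_s: 1.83
ee_pos: [0.4239, -0.1989, 0.0281]
tool_rot: [[-0.002, 1.0, -0.007], [1.0, 0.002, 0.006], [0.006, -0.007, -1.0]]
wrist_force: [0.3, 0.4, -0.1]
width: 1.002
grasp_force: 0.0
```

>>> servo_tool --plan '[{"dp": [0, 0, 0], "twist": 0}, {"dp": [0, 0, 0], "twist": 0}, {"dp": [0, 0, 0], "twist": 0}, {"dp": [0, 0, 0], "twist": 0}, {"dp": [0, 0, 0], "twist": 0}, {"dp": [0, 0, 0], "twist": 0}, {"dp": [0, 0, 0], "twist": 0}, {"dp": [0, 0, 0], "twist": 0}]' --fingers -1 --newtons 15

```text
time_s: 2.5
ee_pos: [0.4272, -0.2032, 0.0339]
tool_rot: [[0.0, 1.0, 0.001], [1.0, -0.0, -0.0], [-0.0, 0.001, -1.0]]
wrist_force: [0.7, -1.1, 0.6]
width: 0.471
grasp_force: 0.0
```

>>> servo_tool --plan '[{"dp": [0, 0, 0], "twist": 0}, {"dp": [0, 0, 10], "twist": 0}, {"dp": [0, 0, 25], "twist": 0}, {"dp": [0, 0, 55], "twist": 0}, {"dp": [0, 0, 85], "twist": 0}, {"dp": [0, 0, 105], "twist": 0}, {"dp": [0, 0, 105], "twist": 0}]'

```text
time_s: 3.08
ee_pos: [0.4297, -0.2051, 0.1442]
tool_rot: [[-0.0, 1.0, 0.008], [1.0, 0.0, -0.006], [-0.006, 0.008, -1.0]]
wrist_force: [0.6, -0.2, 1.1]
width: 0.01
grasp_force: 0.0
```

The fingers need about 1.3 s to close, so I lifted too early. I'll open them and look.

>>> servo_tool --plan '[{"dp": [0, 0, 30], "twist": 0}, {"dp": [0, 0, 60], "twist": 0}, {"dp": [0, 0, 60], "twist": 0}, {"dp": [0, 0, 60], "twist": 0}, {"dp": [0, 0, 60], "twist": 0}, {"dp": [0, 0, 60], "twist": 0}, {"dp": [0, 0, 60], "twist": 0}, {"dp": [0, 0, 60], "twist": 0}]' --fingers 0.2

```text
time_s: 3.75
ee_pos: [0.4264, -0.2025, 0.1971]
tool_rot: [[0.0, 1.0, -0.002], [1.0, -0.0, 0.002], [0.002, -0.002, -1.0]]
wrist_force: [0.6, -0.1, -0.2]
width: 0.539
grasp_force: 0.0
```

Run:
```python
from h import *; import cv2,pickle
o=status.get_obs(); im=viewer.camera("wrist"); cv2.imwrite("pics/w3.png",im[:,:,::-1]); pickle.dump(o,open("o3.pkl","wb"))
print(o["ee_pos"],o["time_s"],o["width"])
```

```text
[ 0.42643615 -0.20254295  0.19714019] 3.75 0.5385695543069587
```

View pics/w3.png

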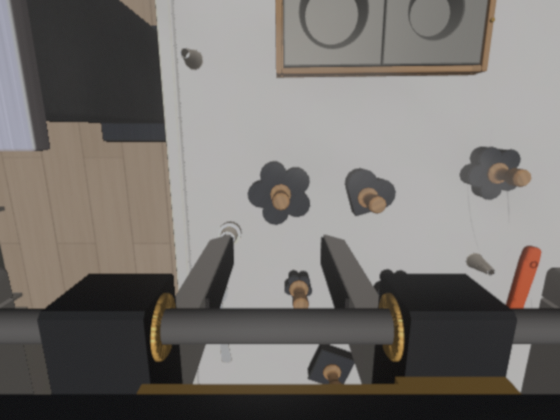

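XL still stands untouched, knob at (281,199), about 2 mm right of the finger midline. I'll grasp again from the half-open gripper.

>>> servo_tool --plan '[{"dp": [2, 0, -35], "twist": 0}, {"dp": [2, 0, -75], "twist": 0}, {"dp": [2, 0, -110], "twist": 0}, {"dp": [2, 0, -140], "twist": 0}, {"dp": [2, 0, -160], "twist": 0}, {"dp": [2, 0, -165], "twist": 0}, {"dp": [2, 0, -165], "twist": 0}]'

```text
time_s: 4.38
ee_pos: [0.4278, -0.2021, 0.0318]
tool_rot: [[0.0, 1.0, -0.003], [1.0, -0.0, 0.003], [0.003, -0.003, -1.0]]
wrist_force: [0.4, 0.6, 1.2]
width: 0.6
grasp_force: 0.0
```

>>> servo_tool --plan '[{"dp": [0, 0, 0], "twist": 0}, {"dp": [0, 0, 0], "twist": 0}, {"dp": [0, 0, 0], "twist": 0}, {"dp": [0, 0, 0], "twist": 0}, {"dp": [0, 0, 0], "twist": 0}, {"dp": [0, 0, 0], "twist": 0}, {"dp": [0, 0, 0], "twist": 0}, {"dp": [0, 0, 0], "twist": 0}]' --fingers -1 --newtons 15

```text
time_s: 5.05
ee_pos: [0.4293, -0.2032, 0.0338]
tool_rot: [[0.0, 1.0, 0.001], [1.0, -0.0, -0.001], [-0.001, 0.001, -1.0]]
wrist_force: [0.8, 0.1, 0.4]
width: 0.181
grasp_force: 15.0
```

>>> servo_tool --plan '[{"dp": [0, 0, 10], "twist": 0}, {"dp": [0, 0, 35], "twist": 0}, {"dp": [0, 0, 65], "twist": 0}, {"dp": [3, 10, 85], "twist": 0}, {"dp": [15, 40, 85], "twist": 0}, {"dp": [32, 72, 85], "twist": 0}, {"dp": [50, 105, 85], "twist": 0}, {"dp": [68, 138, 85], "twist": 0}]'

```text
time_s: 5.72
ee_pos: [0.4975, -0.0636, 0.1194]
tool_rot: [[0.001, 1.0, 0.001], [1.0, -0.001, -0.0], [-0.0, 0.001, -1.0]]
wrist_force: [0.7, 0.3, 0.3]
width: 0.187
grasp_force: 15.0
```

>>> servo_tool --plan '[{"dp": [17, 32, 0], "twist": 0}, {"dp": [35, 64, 0], "twist": 0}, {"dp": [53, 96, 0], "twist": 0}, {"dp": [71, 125, 0], "twist": 0}, {"dp": [84, 141, 0], "twist": 0}, {"dp": [84, 141, 0], "twist": 0}, {"dp": [84, 141, 0], "twist": 0}, {"dp": [84, 141, 0], "twist": 0}]'

```text
time_s: 6.38
ee_pos: [0.5804, 0.0755, 0.1184]
tool_rot: [[0.0, 1.0, -0.001], [1.0, -0.0, -0.0], [-0.0, -0.001, -1.0]]
wrist_force: [-0.1, 0.1, -0.1]
width: 0.181
grasp_force: 15.0
```

Run:
```python
from h import *; import cv2,pickle
o=status.get_obs(); im=viewer.camera("wrist"); cv2.imwrite("pics/w4.png",im[:,:,::-1]); pickle.dump(o,open("o4.pkl","wb"))
print(o["ee_pos"],o["time_s"],o["width"])
```

```text
[0.58036423 0.07549478 0.11843069] 6.3833 0.18097819736586312
```

View pics/w4.png

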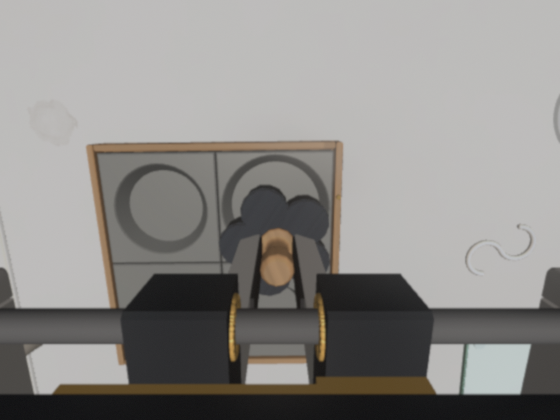

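XL is held over its recess: the rim spans about columns 222–330, top about row 155. The nest spans separator (219,263) to inner top row 151.

Run:
```python
from h import *; import pickle
o=pickle.load(open("o4.pkl","rb"))
print(at_z("wrist",[[219,263],[217,151],[337,151],[222,207],[331,207],[92,147],[342,142]],[.024,.024,.024,.024,.024,.026,.026],o).round(4))
print(at_z("wrist",[[276,155],[166,166],[166,240],[116,206],[217,206],[277,261]],[.024,.024,.024,.024,.024,.024],o).round(4))
```

```text
[[0.527  0.026  0.024 ]
 [0.5297 0.1259 0.024 ]
 [0.6293 0.1258 0.024 ]
 [0.5319 0.0781 0.024 ]
 [0.6262 0.0779 0.024 ]
 [0.4277 0.1295 0.026 ]
 [0.6327 0.1332 0.026 ]]
[[0.5787 0.1226 0.024 ]
 [0.4864 0.1136 0.024 ]
 [0.4809 0.048  0.024 ]
 [0.4403 0.0791 0.024 ]
 [0.5276 0.079  0.024 ]
 [0.5794 0.0278 0.024 ]]
```

>>> servo_tool --plan '[{"dp": [-1, 0, -25], "twist": 0}, {"dp": [-1, 0, -45], "twist": 0}, {"dp": [-1, 0, -58], "twist": 0}, {"dp": [-1, 0, -66], "twist": 0}, {"dp": [-1, 0, -71], "twist": 0}, {"dp": [-1, 0, -73], "twist": 0}, {"dp": [-1, 0, -73], "twist": 0}, {"dp": [-1, 0, -73], "twist": 0}]'

```text
time_s: 7.1
ee_pos: [0.5807, 0.0759, 0.0464]
tool_rot: [[0.0, 1.0, 0.002], [1.0, -0.0, -0.0], [-0.0, 0.002, -1.0]]
wrist_force: [0.3, 0.4, -0.6]
width: 0.184
grasp_force: 15.0
```

>>> servo_tool --plan '[{"dp": [0, 0, -2], "twist": 0}, {"dp": [0, 0, -2], "twist": 0}, {"dp": [0, 0, -2], "twist": 0}]'

```text
time_s: 7.35
ee_pos: [0.5804, 0.0761, 0.0439]
tool_rot: [[-0.0, 1.0, 0.001], [1.0, 0.0, -0.0], [-0.0, 0.001, -1.0]]
wrist_force: [1.4, 1.0, 1.0]
width: 0.185
grasp_force: 15.0
```

>>> servo_tool --plan '[{"dp": [0, 0, 0], "twist": 0}, {"dp": [0, 0, 0], "twist": 0}, {"dp": [0, 0, 0], "twist": 0}, {"dp": [0, 0, 0], "twist": 0}, {"dp": [0, 0, 20], "twist": 0}, {"dp": [0, 0, 50], "twist": 0}, {"dp": [0, 0, 90], "twist": 0}, {"dp": [0, 0, 120], "twist": 0}]' --fingers 0.2

```text
time_s: 8.02
ee_pos: [0.5804, 0.076, 0.1659]
tool_rot: [[-0.0, 1.0, 0.001], [1.0, 0.0, -0.0], [-0.0, 0.001, -1.0]]
wrist_force: [1.6, 0.5, -0.3]
width: 0.599
grasp_force: 0.0
```

>>> servo_tool --plan '[{"dp": [12, -37, 0], "twist": 0}, {"dp": [24, -74, 0], "twist": 0}, {"dp": [36, -111, 0], "twist": 0}, {"dp": [48, -148, 0], "twist": 0}, {"dp": [60, -185, 0], "twist": 0}, {"dp": [72, -222, 0], "twist": 0}, {"dp": [84, -256, 0], "twist": 0}, {"dp": [85, -258, 0], "twist": 0}]'

```text
time_s: 8.68
ee_pos: [0.6659, -0.188, 0.1634]
tool_rot: [[0.005, 1.0, 0.001], [1.0, -0.005, -0.002], [-0.002, 0.001, -1.0]]
wrist_force: [-0.1, -0.5, 1.0]
width: 0.601
grasp_force: 0.0
```

>>> servo_tool --plan '[{"dp": [0, 0, 0], "twist": 0}, {"dp": [0, 0, -35], "twist": 0}, {"dp": [0, 0, -70], "twist": 0}, {"dp": [0, 0, -100], "twist": 0}, {"dp": [0, 0, -122], "twist": 0}, {"dp": [0, 0, -130], "twist": 0}, {"dp": [0, 0, -130], "twist": 0}]'

```text
time_s: 9.27
ee_pos: [0.663, -0.1798, 0.0308]
tool_rot: [[-0.001, 1.0, -0.005], [1.0, 0.001, 0.002], [0.002, -0.005, -1.0]]
wrist_force: [-0.2, 0.0, -0.2]
width: 0.602
grasp_force: 0.0
```

>>> servo_tool --plan '[{"dp": [0, 0, 0], "twist": 0}, {"dp": [0, 0, 0], "twist": 0}, {"dp": [0, 0, 0], "twist": 0}, {"dp": [0, 0, 0], "twist": 0}, {"dp": [0, 0, 0], "twist": 0}, {"dp": [0, 0, 0], "twist": 0}, {"dp": [0, 0, 0], "twist": 0}, {"dp": [0, 0, 0], "twist": 0}]' --fingers -1

```text
time_s: 9.93
ee_pos: [0.6655, -0.1822, 0.034]
tool_rot: [[0.0, 1.0, 0.001], [1.0, -0.0, -0.0], [-0.0, 0.001, -1.0]]
wrist_force: [0.4, 0.8, 1.1]
width: 0.184
grasp_force: 15.0
```

>>> servo_tool --plan '[{"dp": [0, 0, 10], "twist": 0}, {"dp": [0, 0, 35], "twist": 0}, {"dp": [0, 0, 65], "twist": 0}, {"dp": [-5, 8, 85], "twist": 0}, {"dp": [-25, 36, 85], "twist": 0}, {"dp": [-45, 66, 85], "twist": 0}, {"dp": [-66, 96, 85], "twist": 0}, {"dp": [-87, 126, 85], "twist": 0}]'

```text
time_s: 10.6
ee_pos: [0.5768, -0.055, 0.1189]
tool_rot: [[0.001, 1.0, -0.0], [1.0, -0.001, 0.0], [0.0, -0.0, -1.0]]
wrist_force: [0.5, 0.2, -0.8]
width: 0.184
grasp_force: 15.0
```

>>> servo_tool --plan '[{"dp": [-21, 30, 0], "twist": 0}, {"dp": [-42, 60, 0], "twist": 0}, {"dp": [-63, 90, 0], "twist": 0}, {"dp": [-82, 117, 0], "twist": 0}, {"dp": [-96, 133, 0], "twist": 0}, {"dp": [-96, 133, -20], "twist": 0}, {"dp": [-96, 133, -45], "twist": 0}, {"dp": [-96, 133, -50], "twist": 0}]'

```text
time_s: 11.27
ee_pos: [0.4791, 0.0775, 0.0657]
tool_rot: [[-0.001, 1.0, -0.006], [1.0, 0.001, 0.0], [0.0, -0.006, -1.0]]
wrist_force: [-0.6, 0.1, -1.1]
width: 0.182
grasp_force: 15.0
```

>>> servo_tool --plan '[{"dp": [0, 0, -6], "twist": 0}, {"dp": [0, 0, -12], "twist": 0}, {"dp": [0, 0, -18], "twist": 0}, {"dp": [0, 0, -23], "twist": 0}, {"dp": [0, 0, -25], "twist": 0}, {"dp": [0, 0, -25], "twist": 0}, {"dp": [0, 0, -25], "twist": 0}]'

```text
time_s: 11.85
ee_pos: [0.4825, 0.0769, 0.0439]
tool_rot: [[0.0, 1.0, 0.001], [1.0, -0.0, -0.0], [-0.0, 0.001, -1.0]]
wrist_force: [-0.3, 0.2, 0.6]
width: 0.183
grasp_force: 15.0
```

>>> servo_tool --plan '[{"dp": [0, 0, 0], "twist": 0}, {"dp": [0, 0, 0], "twist": 0}, {"dp": [0, 0, 0], "twist": 0}, {"dp": [0, 0, 0], "twist": 0}, {"dp": [0, 0, 20], "twist": 0}, {"dp": [0, 0, 50], "twist": 0}, {"dp": [0, 0, 90], "twist": 0}, {"dp": [0, 0, 120], "twist": 0}]' --fingers 0.2

```text
time_s: 12.52
ee_pos: [0.4823, 0.077, 0.1658]
tool_rot: [[-0.0, 1.0, 0.001], [1.0, 0.0, -0.0], [-0.0, 0.001, -1.0]]
wrist_force: [0.8, -0.3, -0.2]
width: 0.599
grasp_force: 0.0
```

>>> servo_tool --plan '[{"dp": [8, -38, 0], "twist": 0}, {"dp": [16, -76, 0], "twist": 0}, {"dp": [24, -114, 0], "twist": 0}, {"dp": [32, -152, 0], "twist": 0}, {"dp": [40, -190, 0], "twist": 0}, {"dp": [48, -228, 0], "twist": 0}, {"dp": [56, -266, 0], "twist": 0}, {"dp": [64, -304, 0], "twist": 0}]'

```text
time_s: 13.18
ee_pos: [0.546, -0.229, 0.1634]
tool_rot: [[0.0, 1.0, -0.0], [1.0, -0.0, 0.0], [0.0, -0.0, -1.0]]
wrist_force: [0.7, -0.1, 0.5]
width: 0.602
grasp_force: 0.0
```

>>> servo_tool --plan '[{"dp": [8, -38, 0], "twist": 0}, {"dp": [16, -70, 0], "twist": 0}, {"dp": [22, -95, 0], "twist": 0}, {"dp": [22, -95, 0], "twist": 0}, {"dp": [22, -95, 0], "twist": 0}]'

```text
time_s: 13.6
ee_pos: [0.5677, -0.3228, 0.1629]
tool_rot: [[0.002, 1.0, -0.001], [1.0, -0.002, 0.001], [0.001, -0.001, -1.0]]
wrist_force: [-0.5, 0.7, 0.7]
width: 0.599
grasp_force: 0.0
```

Run:
```python
from h import *; import cv2,pickle
o=status.get_obs(); im=viewer.camera("wrist"); cv2.imwrite("pics/w5.png",im[:,:,::-1]); pickle.dump(o,open("o5.pkl","wb"))
print(o["ee_pos"],o["time_s"],o["width"])
```

```text
[ 0.56770804 -0.32278448  0.16289574] 13.6 0.5985112705134433
```

View pics/w5.png

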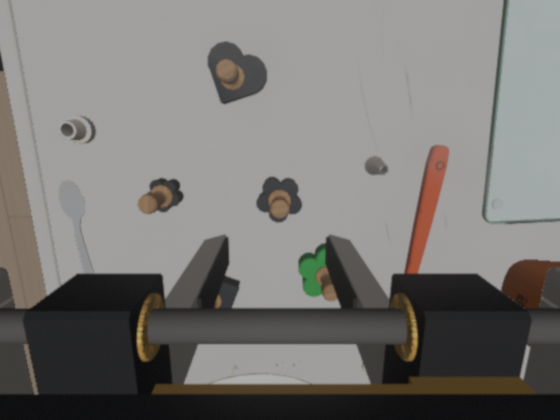

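M's knob at (280,208) is centred under the grasp. Heart (230,72) and S (150,203) are standing untouched.

>>> servo_tool --plan '[{"dp": [0, 0, -35], "twist": 0}, {"dp": [0, 0, -70], "twist": 0}, {"dp": [0, 0, -100], "twist": 0}, {"dp": [0, 0, -122], "twist": 0}, {"dp": [0, 0, -130], "twist": 0}, {"dp": [0, 0, -130], "twist": 0}]'

```text
time_s: 14.15
ee_pos: [0.5666, -0.3194, 0.0311]
tool_rot: [[-0.001, 1.0, -0.004], [1.0, 0.001, 0.003], [0.003, -0.004, -1.0]]
wrist_force: [-0.1, 0.3, -0.3]
width: 0.599
grasp_force: 0.0
```

>>> servo_tool --plan '[{"dp": [0, 0, 0], "twist": 0}, {"dp": [0, 0, 0], "twist": 0}, {"dp": [0, 0, 0], "twist": 0}, {"dp": [0, 0, 0], "twist": 0}, {"dp": [0, 0, 0], "twist": 0}, {"dp": [0, 0, 0], "twist": 0}, {"dp": [0, 0, 0], "twist": 0}, {"dp": [0, 0, 0], "twist": 0}]' --fingers -1

```text
time_s: 14.82
ee_pos: [0.5683, -0.3222, 0.0339]
tool_rot: [[0.0, 1.0, 0.001], [1.0, -0.0, -0.0], [-0.0, 0.001, -1.0]]
wrist_force: [0.8, -0.3, 1.7]
width: 0.183
grasp_force: 15.0
```

>>> servo_tool --plan '[{"dp": [0, 0, 10], "twist": 0}, {"dp": [0, 0, 35], "twist": 0}, {"dp": [0, 0, 65], "twist": 0}, {"dp": [0, 0, 90], "twist": 0}, {"dp": [-8, 30, 95], "twist": 0}, {"dp": [-18, 66, 95], "twist": 0}, {"dp": [-29, 103, 95], "twist": 0}, {"dp": [-40, 140, 95], "twist": 0}]'

```text
time_s: 15.48
ee_pos: [0.5273, -0.1808, 0.1291]
tool_rot: [[0.001, 1.0, 0.0], [1.0, -0.001, -0.0], [-0.0, 0.0, -1.0]]
wrist_force: [0.2, 1.2, -0.4]
width: 0.187
grasp_force: 15.0
```

>>> servo_tool --plan '[{"dp": [-11, 38, 0], "twist": 0}, {"dp": [-22, 76, 0], "twist": 0}, {"dp": [-33, 114, 0], "twist": 0}, {"dp": [-42, 145, 0], "twist": 0}, {"dp": [-46, 160, 0], "twist": 0}, {"dp": [-46, 160, -30], "twist": 0}, {"dp": [-46, 160, -55], "twist": 0}, {"dp": [-46, 160, -60], "twist": 0}]'

```text
time_s: 16.15
ee_pos: [0.479, -0.0208, 0.0653]
tool_rot: [[-0.001, 1.0, -0.006], [1.0, 0.001, 0.002], [0.002, -0.006, -1.0]]
wrist_force: [-1.4, 0.2, -0.8]
width: 0.184
grasp_force: 15.0
```

>>> servo_tool --plan '[{"dp": [0, 0, -6], "twist": 0}, {"dp": [0, 0, -12], "twist": 0}, {"dp": [0, 0, -18], "twist": 0}, {"dp": [0, 0, -23], "twist": 0}, {"dp": [0, 0, -25], "twist": 0}, {"dp": [0, 0, -25], "twist": 0}, {"dp": [0, 0, -25], "twist": 0}]'

```text
time_s: 16.73
ee_pos: [0.4824, -0.0222, 0.0439]
tool_rot: [[0.0, 1.0, 0.001], [1.0, -0.0, -0.0], [-0.0, 0.001, -1.0]]
wrist_force: [-0.4, 0.0, 0.7]
width: 0.184
grasp_force: 15.0
```

>>> servo_tool --plan '[{"dp": [0, 0, 0], "twist": 0}, {"dp": [0, 0, 0], "twist": 0}, {"dp": [0, 0, 0], "twist": 0}, {"dp": [0, 0, 0], "twist": 0}, {"dp": [0, 0, 20], "twist": 0}, {"dp": [0, 0, 50], "twist": 0}, {"dp": [0, 0, 90], "twist": 0}, {"dp": [0, 0, 120], "twist": 0}]' --fingers 0.2

```text
time_s: 17.4
ee_pos: [0.4822, -0.022, 0.1658]
tool_rot: [[-0.0, 1.0, 0.001], [1.0, 0.0, -0.0], [-0.0, 0.001, -1.0]]
wrist_force: [1.5, -1.1, 0.2]
width: 0.599
grasp_force: 0.0
```

>>> servo_tool --plan '[{"dp": [-4, -38, 0], "twist": 0}, {"dp": [-8, -76, 0], "twist": 0}, {"dp": [-12, -114, 0], "twist": 0}, {"dp": [-16, -152, 0], "twist": 0}, {"dp": [-20, -190, 0], "twist": 0}, {"dp": [-24, -228, 0], "twist": 0}, {"dp": [-28, -264, 0], "twist": 0}, {"dp": [-31, -297, 0], "twist": 0}]'

```text
time_s: 18.07
ee_pos: [0.4503, -0.3211, 0.1635]
tool_rot: [[0.001, 1.0, 0.0], [1.0, -0.001, -0.0], [-0.0, 0.0, -1.0]]
wrist_force: [0.9, 0.7, -0.6]
width: 0.598
grasp_force: 0.0
```

>>> servo_tool --plan '[{"dp": [0, 0, 0], "twist": 0}, {"dp": [0, 0, 0], "twist": 0}, {"dp": [0, 0, -35], "twist": 0}, {"dp": [0, 0, -70], "twist": 0}, {"dp": [0, 0, -100], "twist": 0}, {"dp": [0, 0, -122], "twist": 0}, {"dp": [0, 0, -130], "twist": 0}, {"dp": [0, 0, -130], "twist": 0}]'

```text
time_s: 18.73
ee_pos: [0.45, -0.3163, 0.0313]
tool_rot: [[-0.001, 1.0, -0.003], [1.0, 0.001, 0.004], [0.004, -0.003, -1.0]]
wrist_force: [0.3, 0.5, -0.4]
width: 0.6
grasp_force: 0.0
```

>>> servo_tool --plan '[{"dp": [0, 0, 0], "twist": 0}, {"dp": [0, 0, 0], "twist": 0}, {"dp": [0, 0, 0], "twist": 0}, {"dp": [0, 0, 0], "twist": 0}, {"dp": [0, 0, 0], "twist": 0}, {"dp": [0, 0, 0], "twist": 0}, {"dp": [0, 0, 0], "twist": 0}, {"dp": [0, 0, 0], "twist": 0}]' --fingers -1

```text
time_s: 19.4
ee_pos: [0.4514, -0.3193, 0.0339]
tool_rot: [[0.0, 1.0, 0.001], [1.0, -0.0, -0.001], [-0.001, 0.001, -1.0]]
wrist_force: [-0.6, 0.1, 1.8]
width: 0.184
grasp_force: 15.0
```

>>> servo_tool --plan '[{"dp": [0, 0, 10], "twist": 0}, {"dp": [0, 0, 35], "twist": 0}, {"dp": [0, 0, 65], "twist": 0}, {"dp": [0, 0, 90], "twist": 0}, {"dp": [12, 28, 95], "twist": 0}, {"dp": [27, 62, 95], "twist": 0}, {"dp": [42, 97, 95], "twist": 0}, {"dp": [57, 132, 95], "twist": 0}]'

```text
time_s: 20.07
ee_pos: [0.5083, -0.1858, 0.1294]
tool_rot: [[0.001, 1.0, 0.001], [1.0, -0.001, -0.0], [-0.0, 0.001, -1.0]]
wrist_force: [1.8, -0.1, -0.6]
width: 0.183
grasp_force: 15.0
```

>>> servo_tool --plan '[{"dp": [16, 36, 0], "twist": 0}, {"dp": [32, 72, 0], "twist": 0}, {"dp": [48, 108, 0], "twist": 0}, {"dp": [62, 142, 0], "twist": 0}, {"dp": [72, 165, 0], "twist": 0}, {"dp": [72, 165, -30], "twist": 0}, {"dp": [72, 165, -55], "twist": 0}, {"dp": [72, 165, -60], "twist": 0}]'

```text
time_s: 20.73
ee_pos: [0.5769, -0.0207, 0.0646]
tool_rot: [[-0.001, 1.0, -0.007], [1.0, 0.001, 0.002], [0.002, -0.007, -1.0]]
wrist_force: [-0.5, -0.3, -0.8]
width: 0.181
grasp_force: 15.0
```

>>> servo_tool --plan '[{"dp": [0, 0, -6], "twist": 0}, {"dp": [0, 0, -12], "twist": 0}, {"dp": [0, 0, -18], "twist": 0}, {"dp": [0, 0, -23], "twist": 0}, {"dp": [0, 0, -25], "twist": 0}, {"dp": [0, 0, -25], "twist": 0}, {"dp": [0, 0, -25], "twist": 0}]'

```text
time_s: 21.32
ee_pos: [0.5805, -0.0222, 0.044]
tool_rot: [[0.0, 1.0, 0.001], [1.0, -0.0, -0.0], [-0.0, 0.001, -1.0]]
wrist_force: [0.9, 0.1, 0.1]
width: 0.187
grasp_force: 15.0
```

>>> servo_tool --plan '[{"dp": [0, 0, 0], "twist": 0}, {"dp": [0, 0, 0], "twist": 0}, {"dp": [0, 0, 0], "twist": 0}, {"dp": [0, 0, 0], "twist": 0}, {"dp": [0, 0, 20], "twist": 0}, {"dp": [0, 0, 50], "twist": 0}, {"dp": [0, 0, 90], "twist": 0}, {"dp": [0, 0, 120], "twist": 0}]' --fingers 0.2

```text
time_s: 21.98
ee_pos: [0.5803, -0.022, 0.1659]
tool_rot: [[-0.0, 1.0, 0.001], [1.0, 0.0, -0.0], [-0.0, 0.001, -1.0]]
wrist_force: [1.1, 0.7, -0.4]
width: 0.597
grasp_force: 0.0
```

>>> servo_tool --plan '[{"dp": [-10, 0, 35], "twist": 0}, {"dp": [-20, 0, 70], "twist": 0}, {"dp": [-35, 0, 105], "twist": 0}, {"dp": [-50, 0, 120], "twist": 0}, {"dp": [-50, 0, 120], "twist": 0}, {"dp": [-50, 0, 120], "twist": 0}]'

```text
time_s: 22.48
ee_pos: [0.5302, -0.022, 0.2841]
tool_rot: [[0.0, 1.0, 0.002], [1.0, -0.0, -0.001], [-0.001, 0.002, -1.0]]
wrist_force: [0.2, 0.2, -0.9]
width: 0.601
grasp_force: 0.0
```

Run:
```python
from h import *; import cv2
o=status.get_obs(); w=viewer.camera("wrist")[:,:,::-1]; s=viewer.camera("side")[150:350,150:370,::-1]
s=cv2.resize(s,None,fx=1.5,fy=1.5,interpolation=cv2.INTER_CUBIC)
im=np.zeros((600,800,3),np.uint8); im[:294,:560]=w[:294]; im[300:600,:330]=s; cv2.imwrite("pics/fin.png",im); print(o["ee_pos"],o["time_s"])
```

```text
[ 0.53022591 -0.02204091  0.28411089] 22.4833
```

View pics/fin.png

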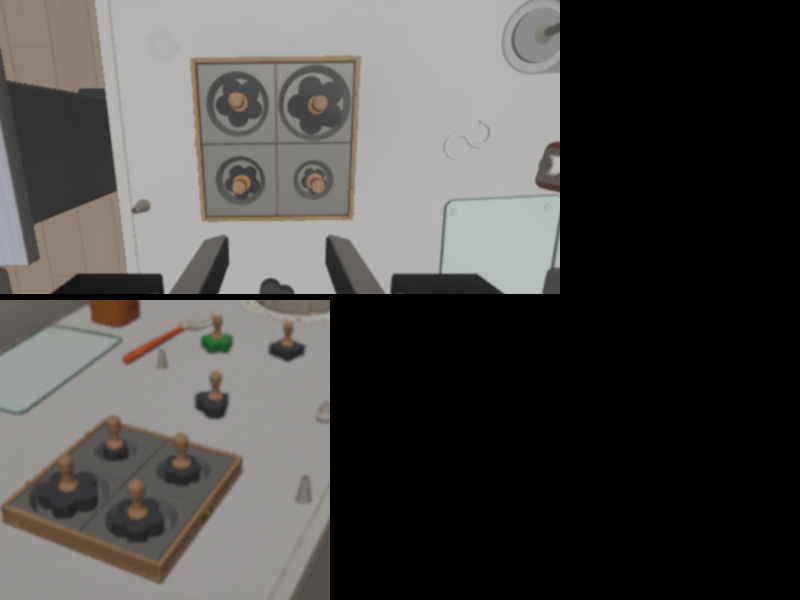

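All four blossoms stand upright and centred in their matching recesses: wrist view L (238,102), XL (317,105), M (240,182), S (315,180). The heart and square are untouched.

```bash
python3 -c "
from rig import ticket
print(ticket.close_job())"
```

```text
the job is handed in; nothing more can be done
None
```

The job is handed in at about 22 s of the 96 s: all four blossom cutters stand in their matching recesses, and the last pictures show the heart and square still standing and apparently unmoved; no verdict was returned.

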